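# Unfold a drum sander's infeed table and hold its spring hood at the cleaning index

### The job

Get the bench drum sander ready for a drum clean: fold its stowed infeed table down by the black pull tab and lower it gently onto its stops, without letting it drop. Then raise the green spring-loaded dust hood by its bar handle until the yellow pointer on the hood's side stands at the red index on the quadrant, not beyond it, and hold it there: the hood snaps shut if released, so finish while still holding it steady at the index for the person who will clean the drum. Leave the red index and the other things on the bench where they are.

Things in the scene. Friction and masses are not known exactly. Their poses are not given: they have to be found in the camera images.
- sander: Bench drum sander, fixed to the bench, base 270 x 300 mm, bed 85 mm and quadrant 275 mm above the bench. Origin: on the bench top under its centre. x points from its front (infeed side, towards the robot) to its back, y to the quadrant side, z up; turned by up to 0.3 rad about z. It reaches from y = -252 mm (motor) to +199 mm (handwheel) and to x = +205 mm (fixed outfeed table).
- infeed (a joint): Hinge of the infeed table, an aluminium plate 200 mm wide, 93 mm long and 8 mm thick with a black pull tab at the middle of its free edge. 0 = stowed, standing upright in front of the hood and leaning 0.1 rad past the vertical towards the hood; it grows as the table folds forward and down towards the robot side; 1.671 rad = level, on its stops (end of travel). Mass about 0.5 kg. A little hinge friction holds it while nearly upright; past about 0.4 rad it falls if let go.
- infeed_tab (a point): Centre of the black pull tab of the infeed table. The tab is 30 mm wide (along the sander's y), 10 mm thick, and sticks out 58 mm past the plate's free edge; its centre lies 130 mm from the hinge line, 37 mm beyond the plate's edge and 5 mm below the level of the plate's top face. Both sides of the tab are free. Pinched across its width it can pivot between the finger pads.
- infeed_hinge (a point): Middle of the infeed table's hinge line, which runs along the sander's y axis, 85 mm above the bench, at the sander's x = -122 mm.
- hood_angle (a joint): Hinge of the dust hood. 0 = shut; it grows as the front of the hood rises; end of travel 1.3 rad. A torsion spring closes it: spring torque 0.56 N m when shut plus 0.7 N m per rad, and the hood's weight (about 0.65 kg) adds about 0.5 N m, so 6 to 11 N at the handle. It closes by itself when let go.
- hood: The green sheet-steel dust hood, 235 mm wide and 130 mm deep, with its black bar handle, black dust port and yellow pointer. Origin on the hood's hinge line, in the machine's middle plane; when shut its axes are parallel to the sander's, and it turns with the hood.
- hood_handle (a point): Middle of the hood's black bar handle: a round bar 14 mm thick and 116 mm long, parallel to the sander's y axis, on two 12 mm posts that slant 45 degrees up and forward from the hood's front (62 mm stand-off). Relative to the hood's hinge it lies 160 mm forward and 55 mm up when shut, so 220 mm above the bench. Free space all round the bar: 30 mm or more, but the stowed infeed table stands about 10 to 35 mm in front of it. The round bar can turn between finger pads.
- hood_hinge (a point): Middle of the hood's hinge line, along the sander's y axis, 165 mm above the bench, at the sander's x = +70 mm.
- pointer_tip (a point): Tip of the yellow pointer, 6 mm thick, on the hood's +y side, 122 mm from the hinge line and at its height when shut; it turns with the hood.
- index (a joint): Setting of the red index on the quadrant, in rad: the hood angle (hood_angle) at which the pointer stands at the middle of the index. Clamped; it differs from start to start, 0.4 to 0.75 rad.
- index_mark (a point): Middle of the red index: a red block 18 mm long along the arc, 12 mm deep and 30 mm wide, clamped on the outer rim of the aluminium quadrant on the sander's +y side, 141 mm from the hood's hinge line, just outside the path of the pointer's tip.
- stick: Amber rubber cleaning stick, 200 x 40 x 40 mm, lying on the bench; to be left alone. Origin: centre of its underside.
- glue: White glue bottle with a blue label and orange cap, 62 mm across and 150 mm tall; to be left alone. Origin: centre of its underside.
- tape: Blue tape measure with a black foot, 72 x 40 x 64 mm; to be left alone. Origin: centre of its underside.

How it is judged:
By the outcome, as a careful person would: the job done as asked, in the order asked, and still so for the second after the job is handed in, while the arm keeps its last pose, push and grip.
It also fails if it takes over 56 s, if anything falls off the work surface, if the arm or the gripper's body presses on something with over 40 N, if the wrist force passes 120 N, or if a joint passes its speed limit or range.

### The arm

A 6-joint arm with a two-finger parallel gripper is mounted at the origin on the work surface. World frame = base frame: x ahead of the robot, y to its left, z up, the work surface at z = 0. Lengths are in mm, angles in degrees, forces in N, time in s.
With the tool pointing down it reaches from about 300 to 850 mm from the base axis. Payload 4.2 kg.
Tool frame: the origin (TCP) lies midway between the tips of the shut fingers; the grasp point (between the pads) lies 19 mm behind it (env.grip_point_offset is the distance from the TCP to the grasp point, in mm); z points along the fingers, x is the direction in which the jaws open and shut, and the axes are right-handed (so a half turn about z gives the same grasp; the last joint's range is limited). The gripper opens to 91 mm and grips with 3 to 60 N. Pads are 32 mm wide; open, the fingers measure 118 mm over their backs; the gripper's body (76 mm by 178 mm) begins 60 mm behind the grasp point.
Start: joints at [-66.75, 18.312, 89.639, -0, 72.044, -1.146], TCP at [237.508, -523.673, 213.976] pointing down, gripper open.
Joint ranges: [-177.97, 177.97], [-48.28, 115.42], [12.27, 149.76], [-77.06, 257.06], [2.81, 150.46], [-146.56, 146.56]. Speed limits (degrees/s): [147.25, 147.25, 180, 180, 180, 180].

### API

Orientations are given as [roll, pitch, yaw] about the fixed x, y, z axes, in that order (R = Rz(yaw) Ry(pitch) Rx(roll)).
In Python, from workcell import env gives the robot as it stands.
- The arm moves only by the shell command python3 -m pendant 'ROWS' [FORCE]. ROWS is JSON, a list of rows, each an object with "xyz": the shift along the tool's x, y, z in m, a list of three; "roll": the turn about the tool's z in degrees; "jaw": the closure, from 0 (fully open) to 1 (shut). A call has exactly 8 rows; each row is the pose to reach, as a shift and turn from the pose commanded when the call began, along the tool's axes at that moment; what a row does not reach only later rows make up. A row lasts 1/8 s, in which the tool goes at most 62.5 mm and 10.7 degrees, less where a joint would pass 70% of its speed; a pose out of reach is approached as far as the arm can. A call with a gripper value outside its range is refused whole. The fingers move at their own pace and stop on an object; FORCE is the grip in N (left out, the last holds). Time passes only in rows, so rows that repeat a pose let the fingers close, or fill a call up. It gives the time, the measured TCP pose, the force and the opening at its end, in the units of the state.
- env.state(): the state, without advancing time (a new reading comes with each control period).
- env.grab_frame(name): name is "side" or "top" or "wrist"; returns (picture, depth): 480x640x3 uint8, blue, green, red; 480x640 float32, mm along the optical axis (not along the pixel's ray), 0 where there is no reading.
- env.camera_params(name): a dict with "camera_matrix" (3x3 intrinsics, pixels), "cam_to_world" (4x4, takes a point from camera to world coordinates); the wrist camera has in their place "hand_eye" (4x4, takes a point from camera to tool coordinates, whose origin is the TCP and whose axes are the tool frame's). Camera axes: x right, y up, looking along -z (the intrinsics and any distortion apply to the point x, -y, -z); pixel columns grow to the right and rows downward; lengths in mm; the calibration is good to about 2 mm. A picture is of the moment at which its call begins: read the wrist's pose just before it. camera_params takes no time and is no camera call.
- env.job_done(): hands the job in, once; it reports no verdict.
The state is a dict: "time_s": time; "qpos": joint angles; "qvel": joint speeds; "effort": joint torques, N m; "ee_pos": TCP position; "ee_rot": TCP orientation; "force": force on the tool from outside, world axes, zero at the start; "torque": the same for the moment, N m; "gripper_width": finger opening in mm.
Only numpy, scipy, OpenCV 4.12 (cv2) and the standard library are available. Lean on these libraries where they do the work, as an engineer would, in place of code of your own. Each camera call takes 0.05 s, during which the arm holds its last target. There are 200 camera calls.

## Working session

There is one attempt and no reset: what is moved stays moved. The work goes in short steps, Python scripts to look and compute and a shell command to move; the robot and the scene stay as the last step left them, time stands still between calls to the robot, and variables do not carry over. Pictures are saved under pics/ and viewed, about 8 in all and at most 12, crops included, and the job is handed in when it is done.

```bash
ls; mkdir -p pics; python3 - <<'E'
from workcell import env
import cv2,numpy as np
print(env.state())
for n in ["side","top"]:
    p,d=env.grab_frame(n); cv2.imwrite(f"pics/{n}0.png",p); np.save(f"pics/{n}0.npy",d)
    print(n,env.camera_params(n))
print(env.camera_params("wrist"), env.grip_point_offset)
E
```

```text
pics
{'time_s': 0.0, 'qpos': array([-6.67500337e+01,  1.83523509e+01,  8.97076391e+01, -9.48444568e-04,
        7.20452374e+01, -1.14600990e+00]), 'qvel': array([ 0.06329092, -0.12635944,  0.0198182 , -0.03853619,  0.08259631,
       -0.051747  ]), 'effort': array([-1.21140372e-03, -4.12459731e+01, -2.31971204e+01,  7.24171568e-02,
        4.57387569e-02, -1.30706981e-04]), 'ee_pos': array([ 237.28628617, -523.18021938,  213.10483277]), 'ee_rot': array([-1.79998797e+02,  1.05224422e-01, -6.56037295e+01]), 'force': array([-0.7443381 , -0.60585519, -0.74087462]), 'torque': array([ 0.00251282, -0.00652034,  0.02747868]), 'gripper_width': 91.04451150597397}
side {'camera_matrix': array([[467.58892918,   0.        , 317.82069468],
       [  0.        , 467.58892918, 237.5637432 ],
       [  0.        ,   0.        ,   1.        ]]), 'cam_to_world': array([[ 9.93051403e-01,  9.72369456e-02, -6.62864109e-02,
         5.55706095e+02],
       [-1.15987359e-01,  7.13490318e-01, -6.90998190e-01,
        -5.79800856e+02],
       [-1.98958410e-02,  6.93885108e-01,  7.19810817e-01,
         7.9544
[... 464 characters left out ...]
    [ 2.18792866e-02,  1.30501128e-01,  9.91206715e-01,
         9.77665416e+02],
       [ 0.00000000e+00,  0.00000000e+00,  0.00000000e+00,
         1.00000000e+00]])}
{'camera_matrix': array([[341.84068907,   0.        , 315.61748379],
       [  0.        , 341.84068907, 238.6737433 ],
       [  0.        ,   0.        ,   1.        ]]), 'hand_eye': array([[ 9.99999900e-01, -4.38458250e-04, -8.87911224e-05,
         1.55163832e+00],
       [-4.46623321e-04, -9.67121656e-01, -2.54313790e-01,
        -7.10975936e+01],
       [ 2.56341622e-05,  2.54313805e-01, -9.67121755e-01,
        -1.70581646e+02],
       [ 0.00000000e+00,  0.00000000e+00,  0.00000000e+00,
         1.00000000e+00]])} 18.8
```

View pics/side0.png

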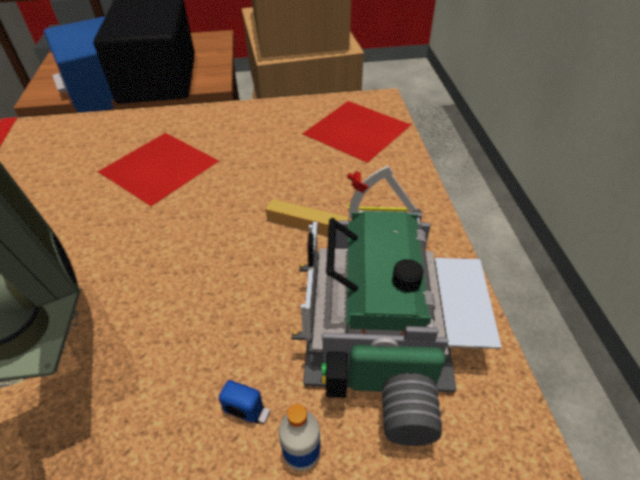

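View pics/top0.png

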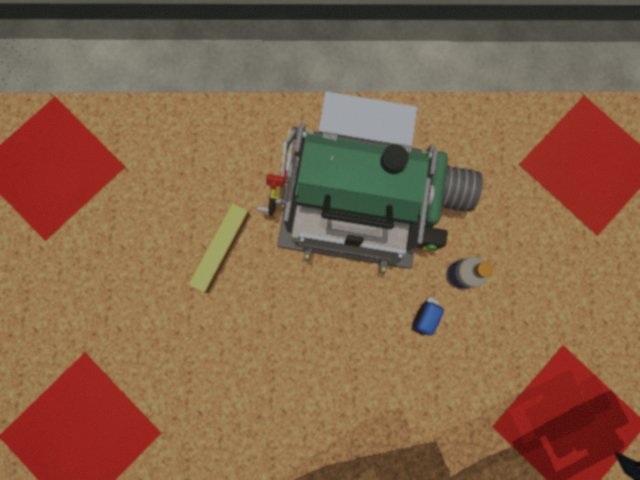

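The top view shows the sander's front edge running from (280,247) to (413,265), so it is turned by about -0.13 rad. The bar runs (323,215)-(393,222), the tab is at about (354,240) and the red index at (276,181). The tape, glue and stick all lie clear of the front.

```bash
cat > h.py <<'E'
import numpy as np,cv2
from scipy.spatial.transform import Rotation as Rn
from workcell import env
def cloud(d,K,T):
    v,u=np.mgrid[0:480,0:640]
    P=np.stack([(u-K[0,2])/K[0,0]*d,-(v-K[1,2])/K[1,1]*d,-d,np.ones_like(d)],-1)
    W=(P@T.T)[...,:3]; W[d<=0]=np.nan; return W
def tool(s=None):
    s=s or env.state(); T=np.eye(4); T[:3,:3]=Rn.from_euler('xyz',s['ee_rot'],degrees=True).as_matrix(); T[:3,3]=s['ee_pos']; return T
def grab(n):
    T0=tool(); p,d=env.grab_frame(n); c=env.camera_params(n)
    T=c['cam_to_world'] if n!='wrist' else T0@c['hand_eye']
    return p,d,cloud(d,c['camera_matrix'],T)
E
python3 - <<'E'
from h import *
for n in ["side","top"]:
    p=cv2.imread(f"pics/{n}0.png").astype(int); d=np.load(f"pics/{n}0.npy"); c=env.camera_params(n)
    W=cloud(d,c['camera_matrix'],c['cam_to_world']); b,g,r=p[...,0],p[...,1],p[...,2]; z=W[...,2]
    def rep(name,m):
        q=W[m]; print(n,name,len(q), q.mean(0).round(1) if len(q) else '', q.min(0).round(0) if len(q) else '', q.max(0).round(0) if len(q) else '')
        return q
    near=(W[...,0]>450)&(W[...,0]<850)&(abs(W[...,1])<300)
    rep('red',near&(r>90)&(g<60)&(b<70)&(z>120))
    rep('yellow',near&(r>120)&(g>100)&(b<60)&(z>100))
    q=rep('black bar',near&(p.max(-1)<50)&(z>195)&(z<235))
    q2=q
    if len(q)>10:
        m=np.median(q,0); e=np.linalg.svd(q[:,:2]-q[:,:2].mean(0))[2][0]; print(' dir',e, np.degrees(np.arctan2(e[1],e[0])))
    rep('glue',(W[...,1]<-50)&near&(z>60)&(r>150)&(b<80))
    if n=='top':
        box=lambda a,b_,c_,d_: print(np.round(np.dstack([W[a:b_:2,c_:d_:4,0],W[a:b_:2,c_:d_:4,1],z[a:b_:2,c_:d_:4]])[:,:,:],0).tolist())
        rep('plate',near&(z>100)&(p.min(-1)>110)&(W[...,0]<620))
    # bbox of image pieces
    for a,nm in [((205,230,315,400),'bar'),((232,250,340,368),'tab')] if n=='top' else [((215,290,325,358),'bar'),((225,270,305,318),'tab')]:
        y0,y1,x0,x1=a; s=np.zeros_like(near); s[y0:y1,x0:x1]=1; rep('dark '+nm,s&(p.max(-1)<60)&(z>160))
cv2.imwrite('pics/z1.png',np.hstack([cv2.resize(cv2.imread('pics/top0.png')[130:280,260:420],None,fx=2.5,fy=2.5,interpolation=2),cv2.resize(cv2.imread('pics/side0.png')[170:320,290:450],None,fx=2.5,fy=2.5,interpolation=2)]))
E
```

```text
side red 137 [693.6  86.6 245.5] [679.  73. 226.] [713. 104. 253.]
side yellow 295 [ 625.9 -142.9  158.8] [ 532. -300.  147.] [797.  93. 225.]
side black bar 1387 [691.3 -95.8 218.2] [ 590. -144.  195.] [765.   9. 235.]
 dir [ 0.80288341 -0.59613608] -36.59366289483782
side glue 208 [ 545.7 -280.6  144.4] [ 529. -300.   68.] [ 559. -110.  153.]
side dark bar 756 [641.5 -53.  210.9] [ 614. -118.  164.] [693.  60. 229.]
side dark tab 160 [593.7 -50.8 213.3] [588. -58. 164.] [602. -17. 238.]
top red 196 [692.   89.3 247.4] [ 543. -284.  145.] [710. 107. 256.]
top yellow 153 [ 607.6 -129.6  157.3] [ 535. -300.  101.] [716. 114. 172.]
top black bar 1203 [678.5 -79.1 222. ] [ 588. -140.  195.] [763.  12. 235.]
 dir [-0.80554652  0.59253254] 143.66306836906622
top glue 81 [ 546.4 -294.1  151.3] [ 535. -300.  148.] [ 559. -286.  155.]
top plate 711 [ 576.9 -135.2  151.7] [ 520. -300.  100.] [620.  56. 182.]
top dark bar 649 [633.6 -56.  220.6] [ 614. -128.  160.] [666.  13. 232.]
top dark tab 158 [591.9 -41.4 220.8] [587. -55. 163.] [598. -28. 239.]
```

View pics/z1.png

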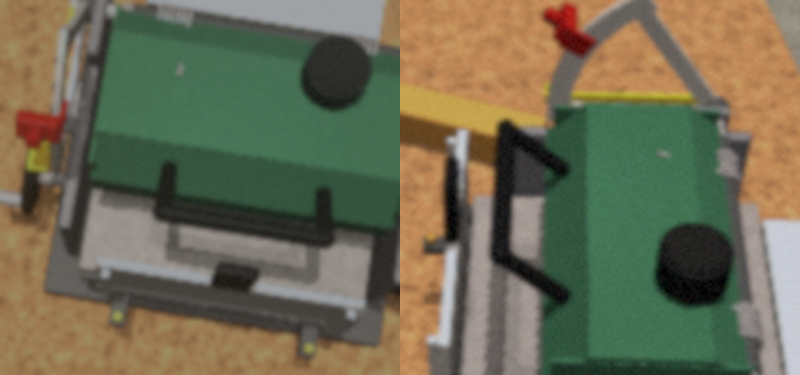

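```bash
python3 -m pendant '[{"xyz":[0,0,-0.06],"roll":0,"jaw":0},{"xyz":[-0.02,-0.04,-0.117],"roll":4,"jaw":0},{"xyz":[-0.05,-0.09,-0.117],"roll":8,"jaw":0},{"xyz":[-0.08,-0.14,-0.117],"roll":14,"jaw":0},{"xyz":[-0.11,-0.19,-0.117],"roll":20,"jaw":0},{"xyz":[-0.135,-0.24,-0.117],"roll":26,"jaw":0},{"xyz":[-0.16,-0.29,-0.117],"roll":32,"jaw":0},{"xyz":[-0.185,-0.34,-0.117],"roll":32,"jaw":0}]' 40; python3 - <<'E'
from h import *
T=tool(); print((T[:3,:3].T@(np.array([590,-41,335])-T[:3,3])).round(1), env.state()['ee_rot'])
E
```

```text
time_s: 1.1
ee_pos: [471.5, -213.1, 330.7]
ee_rot: [180.0, -0.0, -97.6]
force: [-0.4, -0.9, -1.5]
gripper_width: 91.3
[-186.3  -94.6   -4.4] [ 1.79975904e+02 -5.70749797e-03 -9.76356733e+01]
```

```bash
python3 -m pendant '[{"xyz":[-0.035,-0.018,0],"roll":0,"jaw":0},{"xyz":[-0.07,-0.036,0],"roll":0,"jaw":0},{"xyz":[-0.105,-0.054,0],"roll":0,"jaw":0},{"xyz":[-0.14,-0.072,0],"roll":0,"jaw":0},{"xyz":[-0.17,-0.087,0],"roll":0,"jaw":0},{"xyz":[-0.186,-0.095,0],"roll":0,"jaw":0},{"xyz":[-0.186,-0.095,0],"roll":0,"jaw":0},{"xyz":[-0.186,-0.095,0],"roll":0,"jaw":0}]'; python3 - <<'E'
from h import *
p,d,W=grab('wrist'); cv2.imwrite('pics/w1.png',p); np.savez('pics/w1.npz',p=p,W=W)
E
```

```text
time_s: 2.1
ee_pos: [588.9, -43.9, 330.9]
ee_rot: [180.0, -0.0, -97.7]
force: [-0.0, -0.1, 0.6]
gripper_width: 91.3
```

View pics/w1.png

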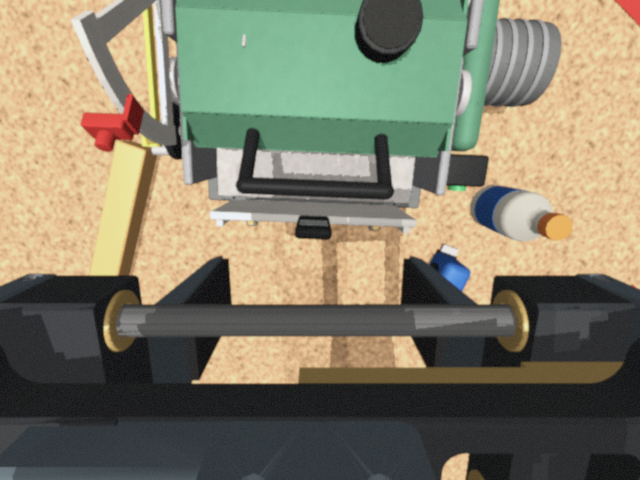

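The wrist view shows the bar from (238,187) to (392,192), the tab at (313,228), the plate's top edge at row ~215, the red index at ~(115,125) and the pointer tip at ~(160,150).

```bash
python3 - <<'E'
from h import *
f=np.load('pics/w1.npz'); p=f['p'].astype(int); W=f['W']; z=W[...,2]
def reg(y0,y1,x0,x1):
    m=np.zeros(z.shape,bool); m[y0:y1,x0:x1]=1; return m
bar=reg(172,205,236,396)&(p.max(-1)<70)&(z>205)&(z<235)
# per column front/back extents of bar
q=W[bar]; print('bar',len(q),q.min(0),q.max(0))
top=q[q[:,2]>222]; k=np.polyfit(top[:,1],top[:,0],1); print('bar top fit x=a*y+b',k, 'yaw',-np.arctan(k[0]), 'y range',top[:,1].min(),top[:,1].max(), 'ztop',np.percentile(q[:,2],95))
tab=reg(212,242,290,335)&(p.max(-1)<70)&(z>160); t=W[tab]
print('tab',len(t),t.min(0),t.max(0)); tt=t[t[:,2]>230]; print(' toptab',len(tt),tt.mean(0),tt.min(0),tt.max(0))
yel=reg(0,160,140,175)&(p[...,2]>130)&(p[...,1]>110)&(p[...,0]<80)&(z>140)&(z<200); y=W[yel]
print('yel',len(y),y.min(0),y.max(0)); k2=np.polyfit(y[:,0],y[:,1],1); print(' slope yaw',np.arctan(k2[0]))
pl=reg(200,230,205,420)&(p.min(-1)>90)&(z>160)&(z<190); l=W[pl]; k3=np.polyfit(l[:,1],l[:,0],1); print('plate edge',k3,-np.arctan(k3[0]),l.min(0),l.max(0))
yaw=-np.arctan(k[0]); mid=np.array([k[1]+k[0]*0,0])
# sander frame
ex=np.array([np.cos(yaw),np.sin(yaw)]); ey=np.array([-ex[1],ex[0]])
ym=(top@np.r_[ey,0]); xm=(top@np.r_[ex,0]); bc=np.array([np.median(xm),(np.percentile(ym,1)+np.percentile(ym,99))/2]); print('bar len',np.ptp(ym),'bar mid',bc[0]*ex+bc[1]*ey)
o=bc[0]*ex+bc[1]*ey+90*ex; print('origin',o,'tab pred',o-114*ex)
red=reg(80,165,70,150)&(p[...,2]>110)&(p[...,1]<70)&(p[...,0]<70)&(z>150); r=W[red]
S=np.c_[(r[:,:2]-o)@ex,(r[:,:2]-o)@ey,r[:,2]]
print('red S',len(S),S.min(0),S.max(0)); rad=np.hypot(70-S[:,0],S[:,2]-165); an=np.arctan2(S[:,2]-165,70-S[:,0])
for lo in range(90,200,10):
    for sy in range(110,200,15):
        m=(rad>=lo)&(rad<lo+10)&(S[:,1]>=sy)&(S[:,1]<sy+15)
        if m.sum()>3: print(lo,sy,m.sum(),an[m].min().round(3),an[m].max().round(3))
Sy=np.c_[(y[:,:2]-o)@ex,(y[:,:2]-o)@ey,y[:,2]]; print('pointer S',Sy.min(0),Sy.max(0))
E
```

```text
bar 2307 [ 613.65545996 -113.24761185  208.3627003 ] [650.05119354  11.56077446 228.30232937]
bar top fit x=a*y+b [1.7491868e-01 6.3875733e+02] yaw -0.17316676153167848 y range -112.13907117371943 11.560774461752239 ztop 226.98112345292938
tab 557 [589.84431717 -58.21752932 182.47754465] [602.63792419 -30.56007677 237.5403883 ]
 toptab 395 [596.45957877 -44.34612044 235.10919458] [589.84431717 -58.21752932 230.05246574] [602.16583073 -30.56007677 237.5403883 ]
yel 145 [683.02500767  71.74425216 159.27306672] [798.06966896  90.75006656 169.16167545]
 slope yaw -0.173729089936699
plate edge [1.72649477e-01 6.03987707e+02] -0.17096408282903763 [ 570.22338969 -142.83198787  160.01067998] [616.44613487  54.47805257 185.89672565]
bar len 125.3438909562549 bar mid [629.95630744 -50.34192709]
origin [718.61027335 -65.84916176] tab pred [606.31524986 -46.20666451]
red S 677 [-66.47672186 133.8590508  232.81173934] [-27.51099292 165.00384188 253.76036444]
120 125 22 0.612 0.637
130 125 23 0.608 0.628
140 125 162 0.504 0.621
140 140 197 0.515 0.615
140 155 98 0.517 0.614
150 140 168 0.532 0.597
150 155 7 0.563 0.591
pointer S [-62.03551016 148.12570649 159.27306672] [ 54.56124667 150.06188016 169.16167545]
```

```bash
python3 - <<'E'
from h import *
yaw=-0.172; ex=np.array([np.cos(yaw),np.sin(yaw)]); ey=np.array([-ex[1],ex[0]]); o=np.array([708.8,-64.1])
f=np.load('pics/w1.npz'); D={'wrist':(f['p'].astype(int),f['W'])}
for n in ['side','top']:
    c=env.camera_params(n); D[n]=(cv2.imread(f'pics/{n}0.png').astype(int),cloud(np.load(f'pics/{n}0.npy'),c['camera_matrix'],c['cam_to_world']))
for n,(p,W) in D.items():
    S=np.dstack([(W[...,:2]-o)@ex,(W[...,:2]-o)@ey,W[...,2]])
    def show(nm,m):
        s=S[m]
        print(n,nm,len(s),*[np.percentile(s,k,0).round(1) for k in (3,50,97)] if len(s) else '')
        return s
    dk=p.max(-1)<70
    show('bar mid',dk&(abs(S[...,1])<42)&(S[...,2]>212)&(S[...,2]<232)&(S[...,0]>-105)&(S[...,0]<-60))
    show('tab',dk&(abs(S[...,1])<25)&(S[...,2]>195)&(S[...,2]<245)&(S[...,0]>-135)&(S[...,0]<-100))
    show('plate',(p.min(-1)>80)&(abs(S[...,1])<95)&(S[...,2]>172)&(S[...,2]<190)&(S[...,0]>-140)&(S[...,0]<-95))
    hood=show('hood',(p[...,1]>1.3*p[...,2])&(abs(S[...,1])<130)&(S[...,2]>150)&(S[...,0]>-130)&(S[...,0]<100))
    show('yel',(p[...,2]>120)&(p[...,1]>90)&(p[...,0]<90)&(S[...,1]>120)&(S[...,1]<165)&(S[...,2]>130)&(S[...,2]<200))
    s=show('red',(p[...,2]>100)&(p[...,1]<75)&(p[...,0]<75)&(S[...,1]>110)&(S[...,1]<200)&(S[...,2]>190)&(S[...,2]<290))
    rad=np.hypot(70-s[:,0],s[:,2]-165); an=np.arctan2(s[:,2]-165,70-s[:,0])
    m=(rad>134)&(rad<148); print('  rad',np.percentile(rad,[3,50,97]).round(1),'ang in block',np.percentile(an[m],[2,50,98]).round(3) if m.sum() else '', m.sum())
    # quadrant rim radius check: grey points at y 130..160, z>200
    g=(p.max(-1)-p.min(-1)<30)&(p.min(-1)>60)&(S[...,1]>125)&(S[...,1]<165)&(S[...,2]>200)&(S[...,2]<285)&(S[...,0]<70)&(S[...,0]>-90)
    s=show('quadrant',g)
    if len(s)>20:
        from scipy.optimize import least_squares
        r=np.hypot(70-s[:,0],s[:,2]-165); print('   rq',np.percentile(r,[3,50,97]).round(1))
E
```

```text
wrist bar mid 1402 [-86.2 -39.5 222.4] [-79.3  -0.8 225.4] [-74.3  39.3 227.2]
wrist tab 495 [-118.4  -12.7  197.8] [-112.8    0.3  235.1] [-110.1   13.1  236.8]
wrist plate 1587 [-121.7  -91.3  172.8] [-114.5    2.5  177.6] [-111.1   91.8  179. ]
wrist hood 38860 [ -49.4 -110.5  167.6] [  6.4   6.6 192.8] [ 62.3 109.9 194.8]
wrist yel 340 [-47.8 148.3 159.7] [ 18.  149.  165.7] [ 60.1 149.8 169.2]
wrist red 867 [-54.8 134.5 235.9] [-43.3 146.8 246.6] [-21.1 163.2 252.3]
  rad [115.9 138.6 150.5] ang in block [0.553 0.623 0.659] 554
wrist quadrant 3534 [-38.2 138.3 204.8] [ 10.3 139.2 252.6] [ 47.  143.2 277.1]
   rq [ 52.7 114.2 126.2]
side bar mid 254 [-87.5 -39.4 222.2] [-81.7   1.3 226.1] [-76.   39.5 228.4]
side tab 126 [-119.5  -13.2  198.4] [-115.9  -11.   227.6] [-112.5   10.6  237.5]
side plate 280 [-125.1  -91.8  172.8] [-116.8  -42.7  177.9] [-113.2   92.2  179.8]
side hood 7866 [ -49.  -115.   163.3] [  5.1 -29.9 192.6] [ 70.6 109.1 196.2]
side yel 180 [-53.5 140.7 163.3] [  4.5 151.9 169.4] [ 61.8 156.1 186. ]
side red 141 [-53.9 136.3 234.3] [-40.9 147.7 247.1] [-20.5 162.6 252. ]
  rad [116.8 139.  151.3] ang in block [0.553 0.636 0.668] 87
side quadrant 486 [-41.1 139.  202.4] [  9.6 141.2 245.1] [ 53.4 143.4 274.1]
   rq [ 44.  112.4 126. ]
top bar mid 340 [-86.9 -39.5 223. ] [-81.5   0.3 226.4] [-74.9  39.4 229.3]
top tab 151 [-121.4  -10.2  197.8] [-119.4    2.6  235.1] [-112.    15.3  238.3]
top plate 431 [-121.9  -91.6  173.1] [-116.4   15.7  178.6] [-112.    91.9  181.2]
top hood 7998 [ -51.3 -108.6  164.7] [ -0.3   7.9 193.2] [ 68.9 111.2 196.7]
top yel 77 [-52.7 150.7 166.4] [-44.6 156.  168.7] [ 70.9 164.1 172.1]
top red 213 [-55.1 136.7 238.3] [-41.9 151.1 248.3] [-27.5 165.4 254.3]
  rad [123.1 139.2 151.9] ang in block [0.554 0.641 0.676] 138
top quadrant 190 [-44.7 139.8 202.8] [  3.2 141.2 256.5] [ 55.1 144.7 279.3]
   rq [ 46.4 123.2 128.4]
```

```bash
python3 -m pendant '[{"xyz":[0,-0.0035,0.02],"roll":2.1,"jaw":0},{"xyz":[0,-0.0035,0.045],"roll":2.1,"jaw":0},{"xyz":[0,-0.0035,0.07],"roll":2.1,"jaw":0},{"xyz":[0,-0.0035,0.095],"roll":2.1,"jaw":0.2},{"xyz":[0,-0.0035,0.115],"roll":2.1,"jaw":0.3},{"xyz":[0,-0.0035,0.13],"roll":2.1,"jaw":0.4},{"xyz":[0,-0.0035,0.136],"roll":2.1,"jaw":0.5},{"xyz":[0,-0.0035,0.136],"roll":2.1,"jaw":0.5}]' 25
python3 -m pendant '[{"xyz":[0,0,0],"roll":0,"jaw":0.6},{"xyz":[0,0,0],"roll":0,"jaw":0.7},{"xyz":[0,0,0],"roll":0,"jaw":0.8},{"xyz":[0,0,0],"roll":0,"jaw":1},{"xyz":[0,0,0],"roll":0,"jaw":1},{"xyz":[0,0,0],"roll":0,"jaw":1},{"xyz":[0,0,0],"roll":0,"jaw":1},{"xyz":[0,0,0],"roll":0,"jaw":1}]' 25
```

```text
time_s: 3.15
ee_pos: [593.0, -43.7, 195.1]
ee_rot: [-180.0, -0.0, -99.7]
force: [-0.1, -0.2, -0.3]
gripper_width: 46.0
time_s: 4.15
ee_pos: [593.6, -42.3, 195.7]
ee_rot: [-179.9, 0.1, -99.7]
force: [0.7, 5.7, 2.7]
gripper_width: 29.6
```

```bash
python3 -m pendant '[{"xyz":[-0.0015,0.0065,0],"roll":0,"jaw":1},{"xyz":[-0.0015,0.013,0],"roll":0,"jaw":1},{"xyz":[-0.0015,0.0195,0.0003],"roll":0,"jaw":1},{"xyz":[-0.0015,0.0259,0.001],"roll":0,"jaw":1},{"xyz":[-0.0015,0.0324,0.0021],"roll":0,"jaw":1},{"xyz":[-0.0015,0.0387,0.0034],"roll":0,"jaw":1},{"xyz":[-0.0015,0.045,0.0051],"roll":0,"jaw":1},{"xyz":[-0.0015,0.0512,0.0071],"roll":0,"jaw":1}]' 25; python3 -c "
from h import *
print(env.state()['ee_pos'],env.state()['gripper_width'],env.state()['force'])"
```

```text
time_s: 5.15
ee_pos: [542.7, -33.3, 186.6]
ee_rot: [-180.0, -0.0, -99.7]
force: [7.4, 1.2, -8.9]
gripper_width: 30.0
[542.6864705  -33.33855363 186.63030543] 29.969821504034552 [ 7.38090281  1.18111159 -8.85326291]
```

```bash
python3 -m pendant '[{"xyz":[0,0.0059,0.003],"roll":0,"jaw":1},{"xyz":[0,0.0116,0.0061],"roll":0,"jaw":1},{"xyz":[0,0.0171,0.0092],"roll":0,"jaw":1},{"xyz":[0,0.0227,0.0125],"roll":0,"jaw":1},{"xyz":[0,0.0281,0.0159],"roll":0,"jaw":1},{"xyz":[0,0.0333,0.0195],"roll":0,"jaw":1},{"xyz":[0,0.0384,0.0235],"roll":0,"jaw":1},{"xyz":[0,0.0433,0.0277],"roll":0,"jaw":1}]' 25
```

```text
time_s: 6.15
ee_pos: [499.9, -25.7, 160.1]
ee_rot: [-180.0, 0.0, -99.7]
force: [5.0, 2.3, -1.6]
gripper_width: 29.9
```

```bash
python3 -m pendant '[{"xyz":[0,0.0046,0.0045],"roll":0,"jaw":1},{"xyz":[0,0.009,0.0092],"roll":0,"jaw":1},{"xyz":[0,0.0131,0.0142],"roll":0,"jaw":1},{"xyz":[0,0.017,0.0192],"roll":0,"jaw":1},{"xyz":[0,0.0206,0.0245],"roll":0,"jaw":1},{"xyz":[0,0.024,0.03],"roll":0,"jaw":1},{"xyz":[0,0.027,0.0357],"roll":0,"jaw":1},{"xyz":[0,0.0298,0.0415],"roll":0,"jaw":1}]' 25
```

```text
time_s: 7.15
ee_pos: [469.6, -20.4, 118.3]
ee_rot: [179.9, 0.0, -99.7]
force: [1.6, 4.6, 0.5]
gripper_width: 29.9
```

```bash
python3 -m pendant '[{"xyz":[0,0.0025,0.006],"roll":0,"jaw":1},{"xyz":[0,0.0048,0.0121],"roll":0,"jaw":1},{"xyz":[0,0.0067,0.0183],"roll":0,"jaw":1},{"xyz":[0,0.0083,0.0245],"roll":0,"jaw":1},{"xyz":[0,0.0096,0.0307],"roll":0,"jaw":1},{"xyz":[0,0.0106,0.037],"roll":0,"jaw":1},{"xyz":[0,0.0112,0.043],"roll":0,"jaw":1},{"xyz":[0,0.0115,0.048],"roll":0,"jaw":1}]' 25
```

```text
time_s: 8.15
ee_pos: [457.2, -18.2, 70.0]
ee_rot: [179.7, 0.0, -99.7]
force: [-0.6, 6.0, -0.1]
gripper_width: 29.5
```

```bash
python3 -m pendant '[{"xyz":[0,0,0.0012],"roll":0,"jaw":1},{"xyz":[0,0,0.0025],"roll":0,"jaw":1},{"xyz":[0,0,0.0037],"roll":0,"jaw":1},{"xyz":[0,0,0.005],"roll":0,"jaw":1},{"xyz":[0,0,0.0062],"roll":0,"jaw":1},{"xyz":[0,0,0.0075],"roll":0,"jaw":1},{"xyz":[0,0,0.0087],"roll":0,"jaw":1},{"xyz":[0,0,0.01],"roll":0,"jaw":1}]' 25
```

```text
time_s: 9.15
ee_pos: [456.8, -18.1, 60.1]
ee_rot: [179.7, 0.0, -99.7]
force: [-1.2, 6.8, 0.4]
gripper_width: 29.5
```

```bash
python3 -m pendant '[{"xyz":[0,0,0.0006],"roll":0,"jaw":1},{"xyz":[0,0,0.0012],"roll":0,"jaw":1},{"xyz":[0,0,0.0018],"roll":0,"jaw":1},{"xyz":[0,0,0.0024],"roll":0,"jaw":1},{"xyz":[0,0,0.003],"roll":0,"jaw":1},{"xyz":[0,0,0.0036],"roll":0,"jaw":1},{"xyz":[0,0,0.0042],"roll":0,"jaw":1},{"xyz":[0,0,0.005],"roll":0,"jaw":1}]' 25; python3 - <<'E'
from h import *
p,d,W=grab('wrist'); cv2.imwrite('pics/w2.png',p)
yaw=-0.172; ex=np.array([np.cos(yaw),np.sin(yaw)]); ey=np.array([-ex[1],ex[0]]); o=np.array([708.8,-64.1])
S=np.dstack([(W[...,:2]-o)@ex,(W[...,:2]-o)@ey,W[...,2]])
m=(abs(S[...,1])<90)&(abs(S[...,1])>30)&(S[...,0]>-212)&(S[...,0]<-130)&(S[...,2]>40)&(S[...,2]<120)
s=S[m]; print(len(s)); A=np.c_[s[:,0],s[:,1],np.ones(len(s))]
k=np.linalg.lstsq(A,s[:,2],rcond=None)[0]; print(k,np.percentile(s[:,2],[5,50,95])); 
E
```

```text
time_s: 10.15
ee_pos: [457.0, -18.2, 55.9]
ee_rot: [179.7, 0.0, -99.7]
force: [-3.7, 7.5, 12.4]
gripper_width: 29.7
62562
[-6.84177047e-05 -4.49329528e-04  8.47827630e+01] [83.69031107 84.79537287 85.89497592]
```

View pics/w2.png

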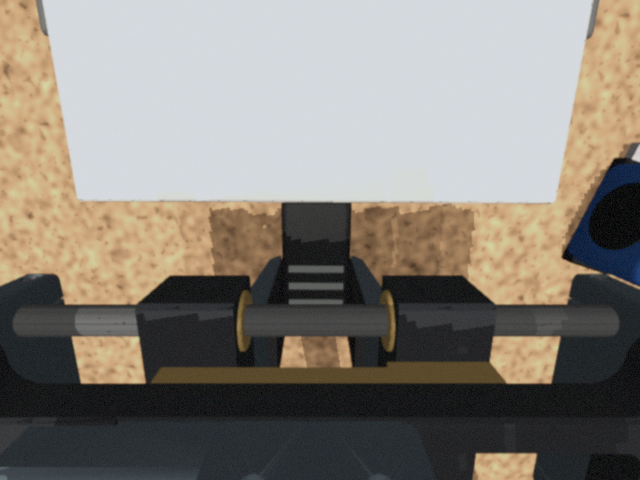

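The wrist view shows the tab between the pads at (316,240) and the plate face-on. The plate fits level at z = 84.8 with about 12 N upward on the tool, so the table is on its stops. I'll release it and rise.

```bash
python3 -m pendant '[{"xyz":[0,0,0.001],"roll":0,"jaw":0.7},{"xyz":[0,0,0.001],"roll":0,"jaw":0.5},{"xyz":[0,0,0.001],"roll":0,"jaw":0.5},{"xyz":[0,0,-0.05],"roll":0,"jaw":0.5},{"xyz":[0,0,-0.11],"roll":0,"jaw":0.5},{"xyz":[0,0,-0.17],"roll":0,"jaw":0.5},{"xyz":[0,0,-0.23],"roll":-10,"jaw":0.5},{"xyz":[0,0,-0.27],"roll":-20,"jaw":0.5}]' 25
python3 - <<'E'
from h import *
T=tool(); print((T[:3,:3].T@(np.array([629.5,-50.3,310])-T[:3,3])).round(1), env.state()['ee_rot'])
E
```

```text
time_s: 11.2
ee_pos: [459.1, -19.6, 328.2]
ee_rot: [-179.9, -0.1, -79.4]
force: [0.5, -0.1, 0.0]
gripper_width: 45.4
[  61.6 -161.8   18.4] [-1.79931644e+02 -8.35704442e-02 -7.93842219e+01]
```

```bash
python3 -m pendant '[{"xyz":[0.008,-0.02,0],"roll":-9,"jaw":0.5},{"xyz":[0.016,-0.043,0],"roll":-18,"jaw":0.5},{"xyz":[0.025,-0.066,0],"roll":-28,"jaw":0.5},{"xyz":[0.034,-0.09,0],"roll":-38,"jaw":0.55},{"xyz":[0.043,-0.114,0],"roll":-48,"jaw":0.55},{"xyz":[0.052,-0.138,0.005],"roll":-58,"jaw":0.6},{"xyz":[0.0616,-0.1618,0.015],"roll":-67,"jaw":0.6},{"xyz":[0.0616,-0.1618,0.018],"roll":-69.5,"jaw":0.6}]'
python3 - <<'E'
from h import *
import time
yaw=-0.172; ex=np.array([np.cos(yaw),np.sin(yaw)]); ey=np.array([-ex[1],ex[0]]); o=np.array([708.8,-64.1])
for n in ['wrist','side','top']:
    p,d,W=grab(n); cv2.imwrite(f'pics/{n}3.png',p)
    S=np.dstack([(W[...,:2]-o)@ex,(W[...,:2]-o)@ey,W[...,2]])
    m=(p.max(-1)<70)&(abs(S[...,1])<42)&(S[...,2]>212)&(S[...,2]<232)&(S[...,0]>-105)&(S[...,0]<-60)
    s=S[m]; print(n,len(s),*[np.percentile(s,k,0).round(1) for k in (3,50,97)])
    t=s[s[:,2]>224]; print(len(t), np.polyfit(t[:,1],t[:,0],1), t.mean(0))
    m=(abs(S[...,1])<90)&(S[...,0]>-212)&(S[...,0]<-135)&(S[...,2]>40)&(S[...,2]<120); print('plate z',np.median(S[m][:,2]),m.sum())
print(env.state()['ee_pos'],env.state()['ee_rot'])
E
```

```text
time_s: 12.2
ee_pos: [629.9, -51.7, 304.8]
ee_rot: [179.9, 0.3, -10.1]
force: [-0.1, 0.3, 0.3]
gripper_width: 36.7
wrist 1819 [-86.6 -39.1 222.2] [-80.7   2.8 225.6] [-74.8  39.7 227.3]
1481 [ 4.62480090e-03 -8.06825803e+01] [-80.67435069   1.77944763 225.80456033]
plate z 84.83776043700215 8865
side 244 [-87.3 -39.4 223. ] [-81.4   1.4 226.2] [-76.   39.4 228.5]
219 [-1.66350299e-03 -8.17829407e+01] [-8.17831516e+01  1.26809290e-01  2.26386096e+02]
plate z 85.2193985935454 2954
top 17 [-86.7  38.1 223.6] [-81.9  39.8 226.3] [-75.8  41.6 229. ]
13 [ -0.13495947 -75.93880658] [-81.32975503  39.94494384 226.98773436]
plate z 85.7317151568576 1731
[629.01183822 -51.12123606 306.56460993] [ 1.79947927e+02  1.61038847e-01 -1.02627587e+01]
```

View pics/wrist3.png

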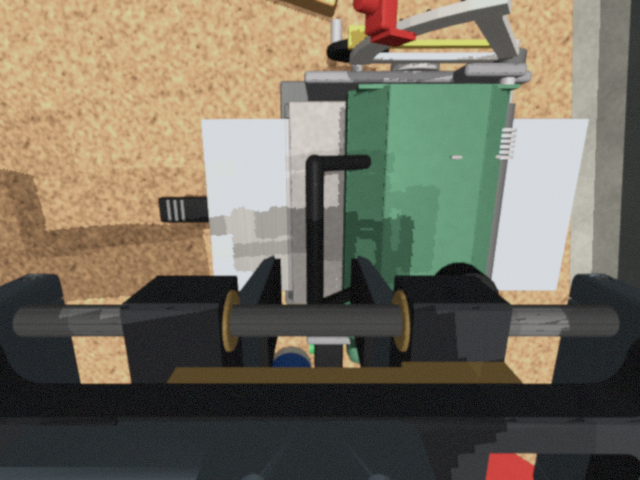

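The wrist view shows the bar along column ~315, between the fingers at 275 and 360. The index at (380,20) and the pointer at (350,40) are in view, and the table is still level at z = 85. I'll descend and grip the bar.

```bash
python3 -m pendant '[{"xyz":[0,0,0.02],"roll":-0.3,"jaw":0.6},{"xyz":[0,0,0.04],"roll":-0.3,"jaw":0.6},{"xyz":[0,0,0.06],"roll":-0.3,"jaw":0.6},{"xyz":[0,0,0.075],"roll":-0.3,"jaw":0.6},{"xyz":[0,0,0.088],"roll":-0.3,"jaw":0.6},{"xyz":[0,0,0.1],"roll":-0.3,"jaw":0.6},{"xyz":[0,0,0.108],"roll":-0.3,"jaw":0.6},{"xyz":[0,0,0.108],"roll":-0.3,"jaw":0.6}]' 45
python3 -m pendant '[{"xyz":[0,0,0],"roll":0,"jaw":0.7},{"xyz":[0,0,0],"roll":0,"jaw":0.8},{"xyz":[0,0,0],"roll":0,"jaw":0.9},{"xyz":[0,0,0],"roll":0,"jaw":1},{"xyz":[0,0,0],"roll":0,"jaw":1},{"xyz":[0,0,0],"roll":0,"jaw":1},{"xyz":[0,0,0],"roll":0,"jaw":1},{"xyz":[0,0,0],"roll":0,"jaw":1}]' 45
```

```text
time_s: 13.35
ee_pos: [629.3, -50.7, 199.1]
ee_rot: [180.0, 0.1, -9.9]
force: [-1.2, 0.2, -0.8]
gripper_width: 36.2
time_s: 14.35
ee_pos: [628.7, -50.6, 199.9]
ee_rot: [180.0, 0.1, -9.9]
force: [-5.8, 1.3, 4.5]
gripper_width: 13.2
```

```bash
python3 -m pendant '[{"xyz":[0.0014,0,-0.0039],"roll":0,"jaw":1},{"xyz":[0.0029,0,-0.0077],"roll":0,"jaw":1},{"xyz":[0.0045,0,-0.0115],"roll":0,"jaw":1},{"xyz":[0.0063,0,-0.0152],"roll":0,"jaw":1},{"xyz":[0.0081,0,-0.019],"roll":0,"jaw":1},{"xyz":[0.0099,0,-0.0226],"roll":0,"jaw":1},{"xyz":[0.0119,0,-0.0262],"roll":0,"jaw":1},{"xyz":[0.014,0,-0.0297],"roll":0,"jaw":1}]' 45
python3 - <<'E'
from h import *
p,d,W=grab('wrist'); cv2.imwrite('pics/w4.png',p); np.savez('pics/w4.npz',p=p,W=W)
p2,d2,W2=grab('side'); cv2.imwrite('pics/s4.png',p2); np.savez('pics/s4.npz',p=p2,W=W2)
cv2.imwrite('pics/z4.png',np.vstack([p[:150,160:],cv2.resize(p2[150:270,300:460],(480,360))[:, :480] if 0 else cv2.resize(p2[150:270,300:460],(480,360))]))if 0 else None
c=cv2.resize(p2[150:300,310:460],(480,480)); cv2.imwrite('pics/z4.png',np.hstack([cv2.resize(p,(320,240))[:240],cv2.resize(c,(240,240))]))
s=env.state(); print(s['ee_pos'],s['force'],s['torque'],s['gripper_width'])
yaw=-0.172; ex=np.array([np.cos(yaw),np.sin(yaw)]); ey=np.array([-ex[1],ex[0]]); o=np.array([708.8,-64.1])
for n,P,w in [('w',p,W),('s',p2,W2)]:
    P=P.astype(int); S=np.dstack([(w[...,:2]-o)@ex,(w[...,:2]-o)@ey,w[...,2]])
    y=S[(P[...,2]>110)&(P[...,1]>90)&(P[...,0]<90)&(S[...,1]>130)&(S[...,1]<165)&(S[...,2]>140)&(S[...,2]<260)]
    if len(y)>20: print(n,'yel',len(y),np.percentile(y,[2,50,98],axis=0).round(1).tolist(),'slope angle',np.arctan(np.polyfit(y[:,0],y[:,2],1)[0]))
E
```

```text
time_s: 15.35
ee_pos: [639.9, -52.6, 227.0]
ee_rot: [180.0, 0.6, -9.9]
force: [-10.7, 2.3, -4.2]
gripper_width: 13.0
[640.1155784  -52.62964461 227.55284026] [-9.61986494  2.69816699 -4.38496942] [ 0.37329229  1.83945398 -0.07424946] 12.950559345263882
w yel 316 [[-18.8, 133.3, 155.3], [32.7, 149.0, 173.4], [66.0, 149.5, 180.7]] slope angle -0.03363323168001463
s yel 29 [[-33.3, 130.6, 168.5], [56.0, 151.6, 174.1], [87.3, 160.0, 241.8]] slope angle -0.5253127686746689
```

View pics/w4.png

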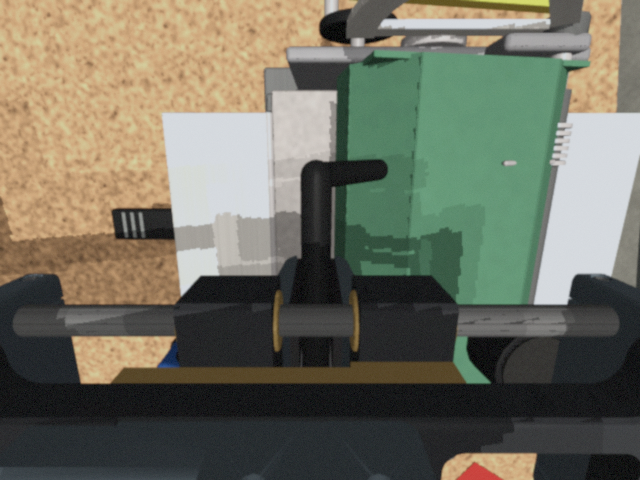

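The wrist view shows the bar held at (318,250) and the hood rising, with the pointer tip out of this view. I'll get the hood angle from the tilt of its flat top face, and compare pointer and index in the top camera.

```bash
cat > hood.py <<'E'
from h import *
yaw=-0.172; ex=np.array([np.cos(yaw),np.sin(yaw)]); ey=np.array([-ex[1],ex[0]]); o=np.array([708.8,-64.1])
def ang(n,p,W):
    p=p.astype(int); S=np.dstack([(W[...,:2]-o)@ex,(W[...,:2]-o)@ey,W[...,2]])
    g=(p[...,1]>1.3*p[...,2])&(p[...,1]>1.1*p[...,0])&(p[...,1]>40)&(abs(S[...,1])<112)&(S[...,2]>150)&(S[...,0]>-120)&(S[...,0]<110)
    q=S[g]; rng=np.random.default_rng(0); best=None
    for _ in range(300):
        a=q[rng.choice(len(q),3,False)]; nn=np.cross(a[1]-a[0],a[2]-a[0]); l=np.linalg.norm(nn)
        if l<500: continue
        nn/=l; m=abs((q-a[0])@nn)<2
        if best is None or m.sum()>best.sum(): best=m
    c=q[best]; nn=np.linalg.svd(c[::5]-c.mean(0),full_matrices=False)[2][2]; nn*=np.sign(nn[2])
    # distance of plane from hood hinge
    print(n,'hood',len(q),best.sum(),'theta',round(float(np.arctan2(nn[0],nn[2])),4),'ny',nn[1].round(3),'dist',((c.mean(0)-[70,0,165])@nn).round(1),'x',c[:,0].min().round(),c[:,0].max().round())
    y=S[(p[...,2]>110)&(p[...,1]>85)&(p[...,0]<0.6*p[...,1])&(p[...,1]>.7*p[...,2])&(S[...,1]>138)&(S[...,1]<165)&(S[...,2]>155)&(S[...,2]<290)&(S[...,0]<75)]
    if len(y)>10: 
        r=np.hypot(70-y[:,0],y[:,2]-165); t=y[r>85]; print('  pointer',len(y),len(t),'r max',np.percentile(r,98).round(1),'angle tip',np.median(np.arctan2(t[:,2]-165,70-t[:,0])).round(3) if len(t) else '')
    r_=S[(p[...,2]>100)&(p[...,1]<75)&(p[...,0]<75)&(S[...,1]>130)&(S[...,1]<170)&(S[...,2]>190)&(S[...,2]<290)]
    if len(r_)>10:
        r=np.hypot(70-r_[:,0],r_[:,2]-165); a=np.arctan2(r_[:,2]-165,70-r_[:,0])[(r>134)&(r<148)]; print('  red',len(r_),np.percentile(a,[2,50,98]).round(3))
E
python3 - <<'E'
from hood import *
f=np.load('pics/w1.npz'); ang('w1',f['p'],f['W'])
for n in ['side','top']:
    c=env.camera_params(n); ang(n+'0',cv2.imread(f'pics/{n}0.png'),cloud(np.load(f'pics/{n}0.npy'),c['camera_matrix'],c['cam_to_world']))
f=np.load('pics/w4.npz'); ang('w4',f['p'],f['W'])
f=np.load('pics/s4.npz'); ang('s4',f['p'],f['W'])
p,d,W=grab('top'); ang('t4',p,W); cv2.imwrite('pics/t4.png',p)
E
```

```text
w1 hood 36470 26611 theta -0.0043 ny 0.001 dist 28.3 x -51.0 59.0
  pointer 977 210 r max 121.6 angle tip 0.022
  red 867 [0.553 0.623 0.659]
side0 hood 6362 4007 theta -0.0076 ny -0.0 dist 29.1 x -49.0 64.0
  pointer 180 40 r max 123.6 angle tip 0.039
  red 141 [0.553 0.636 0.668]
top0 hood 7660 4130 theta 0.0001 ny 0.002 dist 29.2 x -56.0 59.0
  pointer 92 89 r max 150.9 angle tip 0.033
  red 213 [0.554 0.641 0.676]
w4 hood 46720 31481 theta 0.164 ny -0.0 dist 29.9 x -45.0 62.0
  pointer 455 3 r max 76.9 angle tip 0.123
s4 hood 6144 3745 theta 0.1716 ny -0.001 dist 29.9 x -38.0 69.0
  pointer 19 0 r max 24.3 angle tip 
  red 43 [0.619 0.65  0.663]
t4 hood 3091 1435 theta 0.1643 ny 0.001 dist 31.1 x -24.0 63.0
  pointer 57 51 r max 152.0 angle tip 0.217
  red 215 [0.555 0.64  0.676]
```

```bash
python3 -m pendant '[{"xyz":[0.0024,0,-0.0049],"roll":0,"jaw":1},{"xyz":[0.0052,0,-0.01],"roll":0,"jaw":1},{"xyz":[0.0082,0,-0.0149],"roll":0,"jaw":1},{"xyz":[0.0116,0,-0.0197],"roll":0,"jaw":1},{"xyz":[0.0152,0,-0.0244],"roll":0,"jaw":1},{"xyz":[0.019,0,-0.029],"roll":0,"jaw":1},{"xyz":[0.0228,0,-0.0335],"roll":0,"jaw":1},{"xyz":[0.0275,0,-0.0383],"roll":0,"jaw":1}]' 45
python3 - <<'E'
from hood import *
for n in ['wrist','side','top']:
    p,d,W=grab(n); ang(n,p,W)
s=env.state(); print(s['ee_pos'],s['force'],s['torque'],s['gripper_width'])
E
```

```text
time_s: 16.5
ee_pos: [666.8, -57.4, 266.0]
ee_rot: [180.0, 0.7, -9.9]
force: [-10.5, 1.8, -2.8]
gripper_width: 13.1
wrist hood 33226 20952 theta 0.4351 ny -0.0 dist 32.5 x -28.0 71.0
  pointer 602 3 r max 81.9 angle tip 0.788
  red 679 [0.549 0.604 0.663]
side hood 5957 3629 theta 0.4399 ny -0.001 dist 32.3 x -36.0 69.0
  pointer 17 0 r max 47.9 angle tip 
top hood 4033 1666 theta 0.4452 ny 0.001 dist 33.3 x -5.0 70.0
  pointer 50 38 r max 129.7 angle tip 0.538
  red 217 [0.552 0.637 0.678]
[667.30125342 -57.44396221 266.6357339 ] [-10.40673398   2.76112452  -0.30397001] [ 0.32958545  2.00713794 -0.08793098] 12.97665615432683
```

```bash
python3 - <<'E'
from hood import *
from scipy.optimize import least_squares
cr=[]
for n in ['wrist','top']:
    p,d,W=grab(n); np.savez(f'pics/{n}5.npz',p=p,W=W)
    cr.append(cv2.resize(p[0:150,250:640],(780,300),interpolation=cv2.INTER_CUBIC) if n=='wrist' else cv2.resize(p[125:225,240:390],(450,300),interpolation=cv2.INTER_CUBIC))
cv2.imwrite('pics/z5.png',np.vstack([cr[0],np.hstack([cr[1],np.zeros((300,330,3),np.uint8)])]))
for n,f in [('w1',np.load('pics/w1.npz')),('w5',np.load('pics/wrist5.npz'))]:
    p=f['p'].astype(int); W=f['W']; S=np.dstack([(W[...,:2]-o)@ex,(W[...,:2]-o)@ey,W[...,2]])
    g=(p.max(-1)-p.min(-1)<35)&(p.min(-1)>50)&(S[...,1]>134)&(S[...,1]<150)&(S[...,2]>195)&(S[...,2]<290)&(S[...,0]<60)&(S[...,0]>-100)
    s=S[g]; a=np.arctan2(s[:,2]-165,75-s[:,0]); r=np.hypot(s[:,2]-165,75-s[:,0]); E=[]
    for lo in np.arange(.35,1.5,.04):
        m=(a>lo)&(a<lo+.04)&(r>100)
        if m.sum()>8: k=np.where(m)[0][np.argsort(r[m])[-3]]; E.append(s[k])
    E=np.array(E); 
    if len(E)>4:
        for fx in (None,165):
            fn=(lambda v:np.hypot(v[0]-E[:,0],(v[1] if fx is None else fx)-E[:,2])-v[2])
            R=least_squares(fn,[75,165,128],loss='soft_l1'); print(n,len(E),'rim circle',R.x.round(1))
    r_=S[(p[...,2]>100)&(p[...,1]<75)&(p[...,0]<75)&(S[...,1]>125)&(S[...,1]<175)&(S[...,2]>190)&(S[...,2]<290)]
    for y0 in range(130,170,8):
        m=(r_[:,1]>y0)&(r_[:,1]<y0+8); 
        if m.sum()>10: q=r_[m][:,[0,2]].astype(np.float32); print(n,'y',y0,m.sum(),cv2.minAreaRect(q),q.min(0),q.max(0))
E
```

```text
w1 17 rim circle [ 76.3 170.1 125.6]
w1 17 rim circle [ 82.3 158.2 133.3]
w1 y 130 218 ((-32.4051628112793, 236.77865600585938), (19.083852767944336, 27.525638580322266), 60.495750427246094) [-47.916252 224.73512 ] [-17.289446 249.93382 ]
w1 y 138 176 ((-34.583396911621094, 243.0833740234375), (13.2267484664917, 35.259029388427734), 87.18797302246094) [-51.948112 235.61307 ] [-17.29956 249.99084]
w1 y 146 324 ((-44.84063720703125, 244.22418212890625), (14.709233283996582, 23.036245346069336), 68.73450469970703) [-56.334805 237.38661 ] [-32.203293 253.90895 ]
w1 y 154 111 ((-44.05598449707031, 245.98971557617188), (9.711668014526367, 22.756059646606445), 74.67644500732422) [-55.75096 241.33746] [-32.500217 253.10973 ]
w1 y 162 38 ((-43.89854431152344, 243.64620971679688), (14.19386100769043, 1.5358692407608032), 63.50211715698242) [-47.52859 237.52594] [-40.470608 249.86722 ]
w5 8 rim circle [ -7.9 214.2  34. ]
w5 8 rim circle [ 66.7 175.4 119.4]
w5 y 130 496 ((-32.60453796386719, 235.90911865234375), (19.2087459564209, 28.305871963500977), 55.93313217163086) [-47.57131 228.48227] [-16.39947 250.58534]
w5 y 138 201 ((-32.84113693237305, 242.20741271972656), (32.13044357299805, 15.64801025390625), 1.3011277914047241) [-48.72456 234.02065] [-16.636507 249.89552 ]
```

View pics/z5.png

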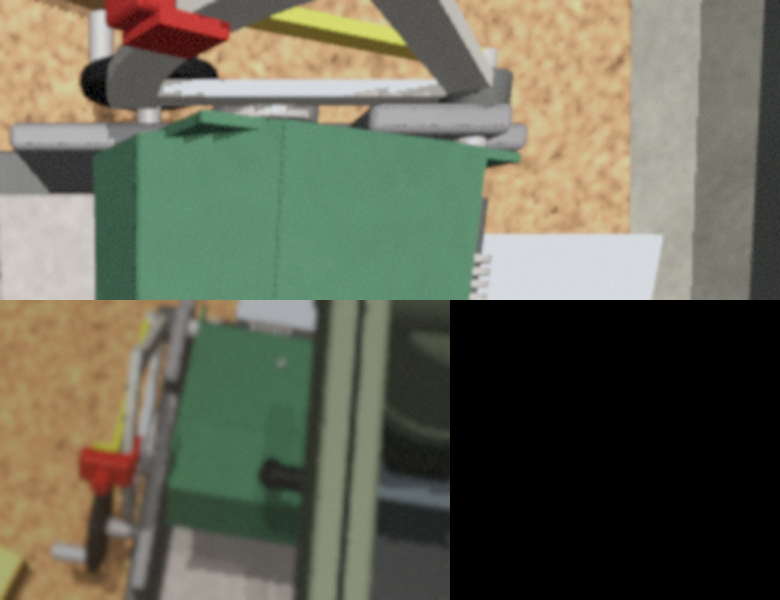

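```bash
python3 -m pendant '[{"xyz":[0.002,0,-0.0021],"roll":0,"jaw":1},{"xyz":[0.004,0,-0.0042],"roll":0,"jaw":1},{"xyz":[0.006,0,-0.0062],"roll":0,"jaw":1},{"xyz":[0.008,0,-0.0082],"roll":0,"jaw":1},{"xyz":[0.0098,0,-0.01],"roll":0,"jaw":1},{"xyz":[0.0116,0,-0.0117],"roll":0,"jaw":1},{"xyz":[0.0134,0,-0.0132],"roll":0,"jaw":1},{"xyz":[0.0134,0,-0.0132],"roll":0,"jaw":1}]' 45
python3 - <<'E'
from hood import *
cr=[]
for n in ['wrist','side','top']:
    p,d,W=grab(n); ang(n,p,W); np.savez(f'pics/{n}6.npz',p=p,W=W)
    if n=='wrist': cr.append(cv2.resize(p[0:120,200:440],(600,300),interpolation=2))
    if n=='side': cr.append(cv2.resize(p[160:220,330:450],(600,300),interpolation=2))
cv2.imwrite('pics/z6.png',np.vstack(cr))
s=env.state(); print(s['ee_pos'],s['force'],s['torque'],s['gripper_width'])
E
```

```text
time_s: 17.75
ee_pos: [680.4, -59.8, 279.5]
ee_rot: [180.0, 0.6, -9.9]
force: [-10.8, 1.5, -1.6]
gripper_width: 13.2
wrist hood 31070 18123 theta 0.5447 ny -0.001 dist 33.6 x -17.0 74.0
  pointer 375 40 r max 120.8 angle tip 0.619
  red 911 [0.551 0.627 0.667]
side hood 5877 3371 theta 0.5394 ny -0.002 dist 33.3 x -26.0 72.0
top hood 4055 1564 theta 0.5461 ny -0.002 dist 34.3 x -25.0 73.0
  pointer 96 81 r max 128.9 angle tip 0.635
  red 215 [0.555 0.639 0.679]
[680.37818988 -59.77303162 279.47539582] [-10.96792941   0.53135762  -2.20360637] [ 0.31039667  2.08477324 -0.09571956] 12.822384585408782
```

View pics/z6.png

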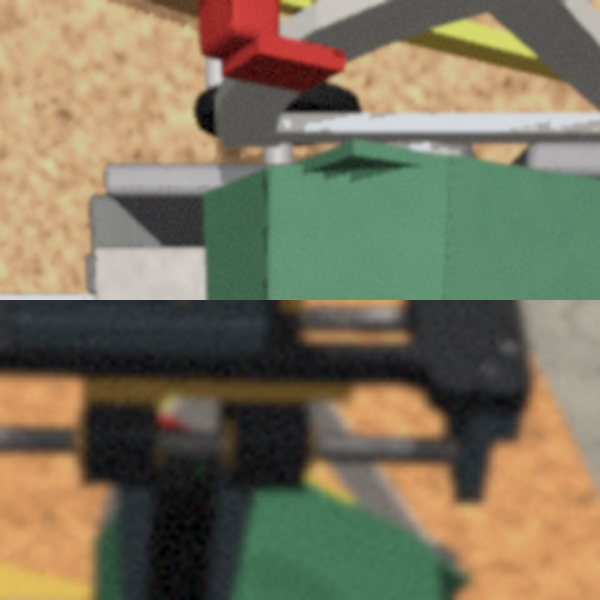

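The wrist crop shows the index block at (285,65) with the pointer arriving just behind it at about (290,5); the side crop is mostly blocked by the gripper. The face tilt gives theta of about 0.543. I'll refine the offset from this cloud.

```bash
python3 - <<'E'
from hood import *
th=0.543
for n in ['wrist1','top0','wrist5','wrist6','top6']:
    if n=='top0':
        c=env.camera_params('top'); p=cv2.imread('pics/top0.png').astype(int); W=cloud(np.load('pics/top0.npy'),c['camera_matrix'],c['cam_to_world'])
    else:
        f=np.load(f"pics/{'w1' if n=='wrist1' else n}.npz"); p=f['p'].astype(int); W=f['W']
    th={'wrist1':0,'top0':0,'wrist5':.44}.get(n,.543)
    S=np.dstack([(W[...,:2]-o)@ex,(W[...,:2]-o)@ey,W[...,2]])
    y=S[(p[...,2]>110)&(p[...,1]>85)&(p[...,0]<0.65*p[...,1])&(p[...,1]>.7*p[...,2])&(S[...,1]>143)&(S[...,1]<160)&(S[...,2]>155)&(S[...,2]<290)&(S[...,0]<90)]
    nn=np.array([np.sin(th),np.cos(th)]); off=(y[:,[0,2]]-[70,165])@nn; al=(y[:,[0,2]]-[70,165])@[-np.cos(th),np.sin(th)]
    print(n,'pointer',len(y),'off pct',np.percentile(off,[5,25,50,75,95]).round(1),'along',np.percentile(al,[2,50,98]).round(1), 'yrange',np.percentile(y[:,1],[5,95]).round(1))
    k=np.polyfit(al,off,1); print('   slope resid',k[0].round(3))
    r=S[(p[...,2]>90)&(p[...,1]<75)&(p[...,0]<75)&(S[...,1]>125)&(S[...,1]<175)&(S[...,2]>190)&(S[...,2]<290)]
    for lo,hi in ((130,146),(146,170)):
        q=r[(r[:,1]>lo)&(r[:,1]<hi)]
        if len(q)<20: continue
        t=(q[:,[0,2]]-[70,165])@nn; a=(q[:,[0,2]]-[70,165])@[-np.cos(th),np.sin(th)]
        print('   red',lo,len(q),'xz min',q.min(0).round(1)[[0,2]],'max',q.max(0).round(1)[[0,2]],'perp pct',np.percentile(t,[1,50,99]).round(1),'along',np.percentile(a,[1,50,99]).round(1))
        for ph in (.55,.58,.61): # coordinates in block frame
            u=q[:,[0,2]]@[-np.cos(ph),np.sin(ph)]; v=q[:,[0,2]]@[np.sin(ph),np.cos(ph)]; print('     ',ph,'rad span',np.ptp(np.percentile(u,[1,99])).round(1),'tan span',np.ptp(np.percentile(v,[1,99])).round(1))
E
```

```text
wrist1 pointer 1049 off pct [-4.   0.   3.4  4.6  5.5] along [ 10.   53.5 121.2] yrange [148.5 153. ]
   slope resid 0.008
   red 130 470 xz min [-52.6 213.5] max [-17.3 250. ] perp pct [57.7 77.3 84.3] along [ 88.  110.2 118.7]
      0.55 rad span 31.8 tan span 19.1
      0.58 rad span 31.8 tan span 18.9
      0.61 rad span 31.7 tan span 18.9
   red 146 477 xz min [-56.3 237.4] max [-32.2 253.9] perp pct [73.5 83.1 88.4] along [102.6 115.6 125.9]
      0.55 rad span 21.0 tan span 14.0
      0.58 rad span 20.8 tan span 14.2
      0.61 rad span 20.7 tan span 14.5
top0 pointer 77 off pct [ 1.5  3.1  4.2  6.1 81.2] along [ -3.5 114.4 127.1] yrange [149.3 159.2]
   slope resid 0.105
   red 130 82 xz min [-49.2 226.2] max [-19.9 251.5] perp pct [67.7 79.8 85.9] along [ 90.5 108.9 119.1]
      0.55 rad span 24.4 tan span 17.6
      0.58 rad span 24.2 tan span 17.7
      0.61 rad span 24.0 tan span 18.3
   red 146 147 xz min [-56.5 237.7] max [-31.8 256.4] perp pct [73.5 83.9 90.6] along [102.2 113.1 125.9]
      0.55 rad span 23.1 tan span 16.3
      0.58 rad span 22.8 tan span 16.4
      
[... 597 characters left out ...]
39. ]
      0.55 rad span 28.0 tan span 17.0
      0.58 rad span 27.6 tan span 17.2
      0.61 rad span 27.4 tan span 17.6
top6 pointer 90 off pct [ 8.6  9.7 10.7 11.3 12.8] along [1.000e-01 1.041e+02 1.232e+02] yrange [149.6 158.7]
   slope resid -0.0
   red 130 81 xz min [-49.4 194. ] max [-20.3 251.8] perp pct [-18.2  13.2  17.8] along [113.4 135.5 140.4]
      0.55 rad span 27.0 tan span 35.8
      0.58 rad span 27.2 tan span 35.2
      0.61 rad span 27.3 tan span 34.9
   red 146 143 xz min [-57.7 235.8] max [-33.1 256.3] perp pct [ 0.8 13.4 18.9] along [130.9 139.5 152.7]
      0.55 rad span 21.8 tan span 18.1
      0.58 rad span 21.7 tan span 18.2
      0.61 rad span 21.6 tan span 18.2
```

Pointer centre is about 1.5–2 mm short of the index centre in both the wrist and top clouds, which puts the index at about 0.555–0.56. I'll make one last small lift, then hold.

```bash
python3 -m pendant '[{"xyz":[0.0003,0,-0.0003],"roll":0,"jaw":1},{"xyz":[0.0006,0,-0.0006],"roll":0,"jaw":1},{"xyz":[0.0009,0,-0.0009],"roll":0,"jaw":1},{"xyz":[0.0012,0,-0.0012],"roll":0,"jaw":1},{"xyz":[0.0012,0,-0.0012],"roll":0,"jaw":1},{"xyz":[0.0012,0,-0.0012],"roll":0,"jaw":1},{"xyz":[0.0012,0,-0.0012],"roll":0,"jaw":1},{"xyz":[0.0012,0,-0.0012],"roll":0,"jaw":1}]' 45
python3 - <<'E'
from hood import *
th=.553; nn=np.array([np.sin(th),np.cos(th)]); aa=np.array([-np.cos(th),np.sin(th)])
for k in range(2):
  for n in ['wrist','side','top']:
    p,d,W=grab(n); ang(n,p,W); p_=p.astype(int)
    if n=='top' and k: cv2.imwrite('pics/z7.png',cv2.resize(p[100:340,180:500],(800,600),interpolation=2))
    S=np.dstack([(W[...,:2]-o)@ex,(W[...,:2]-o)@ey,W[...,2]])
    y=S[(p_[...,2]>110)&(p_[...,1]>85)&(p_[...,0]<0.65*p_[...,1])&(p_[...,1]>.7*p_[...,2])&(S[...,1]>143)&(S[...,1]<160)&(S[...,2]>155)&(S[...,2]<290)&(S[...,0]<90)]
    r=S[(p_[...,2]>90)&(p_[...,1]<75)&(p_[...,0]<75)&(S[...,1]>130)&(S[...,1]<170)&(S[...,2]>230)&(S[...,2]<290)]
    for nm,q in (('pt',y),('red',r)):
        if len(q)>10: t=(q[:,[0,2]]-[70,165])@nn; print('   ',nm,np.percentile(t,[1,50,75,99]).round(1))
    m=(abs(S[...,1])<90)&(S[...,0]>-205)&(S[...,0]<-145)&(S[...,2]>40)&(S[...,2]<120)
    if m.sum()>200: print('    plate z',np.median(S[m][:,2]).round(1))
s=env.state(); print(s['time_s'],s['ee_pos'],s['force'],s['gripper_width'])
E
```

```text
time_s: 18.9
ee_pos: [681.6, -59.9, 280.6]
ee_rot: [180.0, 0.6, -9.9]
force: [-9.5, 1.4, -3.1]
gripper_width: 13.6
wrist hood 30838 17839 theta 0.5531 ny -0.001 dist 33.7 x -16.0 75.0
  pointer 352 45 r max 121.6 angle tip 0.627
  red 925 [0.549 0.63  0.669]
    pt [ 0.3 10.  10.6 11.7]
    red [-1.  14.  14.9 16. ]
    plate z 84.9
side hood 5872 3383 theta 0.5561 ny -0.002 dist 33.0 x -26.0 73.0
    plate z 85.2
top hood 4019 1593 theta 0.5506 ny -0.001 dist 34.6 x -22.0 73.0
  pointer 100 87 r max 128.9 angle tip 0.643
  red 213 [0.558 0.64  0.676]
    pt [ 5.2 10.9 11.6 14.4]
    red [-0.8 12.1 14.8 17.2]
    plate z 85.7
wrist hood 30848 17803 theta 0.5531 ny -0.001 dist 33.7 x -16.0 74.0
  pointer 353 46 r max 121.3 angle tip 0.629
  red 928 [0.55  0.634 0.667]
    pt [ 0.2  9.9 10.6 11.5]
    red [-1.2 14.  14.7 16. ]
    plate z 84.9
side hood 5868 3403 theta 0.5572 ny -0.002 dist 32.9 x -1.0 73.0
    plate z 85.3
top hood 4016 1537 theta 0.5594 ny -0.0 dist 34.1 x -25.0 74.0
  pointer 100 87 r max 129.8 angle tip 0.641
  red 214 [0.555 0.64  0.675]
    pt [ 5.1 10.4 11.4 15.8]
    red [-0.9 11.9 14.9 16.8]
    plate z 85.7
19.2 [681.66505394 -59.97791084 280.6175547 ] [-11.16503723   0.8927586   -2.2304091 ] 12.735241689663836
```

View pics/z7.png

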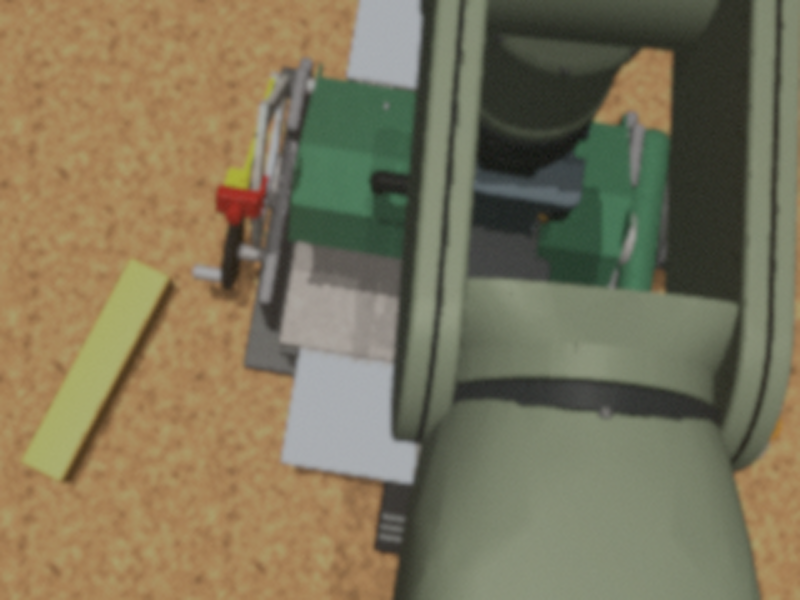

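The top view shows the pointer tip right behind the red index at (238,185), and the table folded flat. The clouds put the pointer centre at 7.3 mm against 7.4 mm for the index (wrist), and 7.7 against 8.1 (top). The hold is steady, so I'm handing in.

```bash
python3 -c "
from workcell import env
print(env.job_done()); s=env.state(); print(s['time_s'],s['ee_pos'],s['force'],s['gripper_width'])"
```

```text
the job is handed in; nothing more can be done
None
the job is handed in; nothing more can be done
```

The sander is ready for the drum clean, and I handed the job in at about 19 s with the gripper still holding the hood at the index. No verdict was reported.

- **Infeed table:** I pinched it by the black tab, led it down its arc and lowered it onto its stops before letting go. It reads level at 84.8 mm, and about 12 N came up on the tool as it touched down.
- **Hood:** I gripped the bar handle with 45 N and raised the hood to about 0.555 rad. The yellow pointer's centre is 0.1 mm short of the red index's centre in the wrist camera and 0.4 mm short in the top camera. It stayed steady through the repeat pictures, with no sign of slip at the handle. I did not move the red index, and the arm never went near the stick, glue or tape.
- **What disagreed:** My first index angle, about 0.61 rad, assumed the hood hinge 70 mm behind the sander's centre. The hood's tilt and the handle position put the hinge about 8 to 12 mm further back in my fitted frame. I therefore set the final position by comparing the pointer with the index directly.
- **Camera limits:** At the end the gripper blocked the side camera's view of the pointer and index, so only the wrist and top cameras confirm it. The side camera did agree on the hood angle. A steady side pull of about 10 N remained at the handle.

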